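# Stage the right sleeve and hold the mill lid open

## Task

Of the three loose aluminium sleeves, find the one whose bore is the close fit for the upright post on the deck beside the sample mill's chamber, and seat it fully down over that post. Then lift the mill's self-closing lid by its bar handle to about 60 degrees from shut and hold it there for a colleague who will load the sleeve: finish still holding it, because the lid falls shut if you let go. Leave the other two sleeves and everything else on the table where they are.

Things in the scene. Friction and masses are not known exactly. Their poses are not given: they have to be found in the camera images.
- mill: bench sample mill, fixed to the table: grey base 136 x 226 mm with a square open-topped grinding chamber 130 x 130 mm, its rim 78 mm above the table, and to the right (-y) of the chamber a low steel deck, top 18 mm above the table, with one upright post. Origin: on the table under the centre of the chamber. Own axes: -x the front (the lid handle's side), +y left, z up. It stands at various places and yaws
- post_seat (a point): centre of the foot of the deck's post, on the deck's top (18 mm above the table), where a seated sleeve's underside centre comes. The steel post is 20 mm in diameter and 42 mm tall, its last 12 mm tapering to 8 mm. It stands 55 mm from the chamber's right wall and 12 mm nearer the front than the chamber's centre. Axes as the mill's
- lid (a joint): angle of the lid about its level hinge at the chamber's back: 0 shut, grows as the lid's front rises, stop at 1.45 rad; 60 degrees is 1.047 rad. The steel lid is 134 x 134 x 8 mm, level at 80 to 88 mm above the table when shut. Its weight and a spring close it from any angle: lifting it takes about 2 to 4 N upward at the handle
- lid_handle (a point): middle of the lid's bar handle: a round bar 12 mm in diameter, level and parallel to the mill's y, carried at its ends (y = -50 and +50 mm) by two arms of the same bar, so about 85 mm of it is free. It lies in the lid's plane, 44 mm in front of the lid's front edge and of the chamber wall; 84 mm above the table when shut. It rides on a circle of radius 182 mm about lid_hinge
- lid_hinge (a point): middle of the lid's hinge axis, 84 mm above the table, 72 mm behind the chamber's centre; the axis runs along the mill's y
- sleeve_a: plain aluminium sleeve (a short tube) standing on end, outside diameter 44, height 30, bore 15 mm right through; too narrow for the post. Weight about 0.06 to 0.1 kg. Origin: centre of its underside, z up
- sleeve_b: plain aluminium sleeve (a short tube) standing on end, outside diameter 44, height 30, bore 23 mm right through; the close fit for the post. Weight about 0.06 to 0.1 kg. Origin: centre of its underside, z up
- sleeve_c: plain aluminium sleeve (a short tube) standing on end, outside diameter 44, height 30, bore 31 mm right through; far too loose on the post. Weight about 0.06 to 0.1 kg. Origin: centre of its underside, z up
- tin: bystander, leave it alone: round aluminium sample tin, 58 mm across, 34 high. Origin: centre of its underside
- stopper: bystander, leave it alone: tapered rubber stopper, 27 mm across, 25 high. Origin: centre of its underside
- crucible: bystander, leave it alone: lidded porcelain crucible, 45 mm across, 47 high. Origin: centre of its underside
- timer: bystander, leave it alone: flat bench timer with a display, 62 x 62 x 19 mm. Origin: centre of its underside
- carton: bystander, leave it alone: small flat carton 47 x 110 x 35 mm. Origin: centre of its underside
- marker: bystander, leave it alone: marker pen, 130 mm long, 13 thick, lying. Origin: centre of its underside
Things that resemble listed ones, but are neither listed nor needed, are in the scene too. Leave any red look-alike of the sleeve_b alone.

How it is judged:
By the outcome, as a careful person would: the job done as asked, in the order asked, and still so for the second after the job is handed in, while the arm keeps its last pose, push and grip.
It also fails if it takes over 64 s, if anything falls off the work surface, if the arm or the gripper's body presses on something with over 40 N, if the wrist force passes 120 N, or if a joint passes its speed limit or range.

## Robot

A 7-joint arm with a two-finger parallel gripper is mounted at the origin on a cart in front of the work surface, level with it; the furniture and walls round the work are solid. World frame = base frame: x ahead of the robot, y to its left, z up, the work surface at z = 0. Lengths are in mm, angles in rad, forces in N, time in s.
With the tool pointing down it reaches from about 350 to 900 mm from the base axis. Payload 19.9 kg.
Tool frame: the origin (TCP) lies midway between the tips of the shut fingers; the grasp point (between the pads) lies 19 mm behind it; z points along the fingers, y is the line along which they close (so a half turn about z gives the same grasp; the last joint's range is limited). The gripper opens to 94 mm and grips with 3 to 60 N. Pads are 16 mm wide; open, the fingers measure 119 mm over their backs; the gripper's body (75 mm by 177 mm) begins 78 mm behind the grasp point.
Start: joints at [-1.284, 0.417, -0.01, 1.614, 0.005, 1.111, -0.053], TCP at [201.215, 591.702, 205.425] pointing down, gripper open.
Joint ranges: [-2.81, 2.81], [-0.39, 2.02], [-1.27, 1.25], [0.06, 2.57], [-1.19, 4.33], [0.19, 2], [-2.82, 2.82]. Speed limits (rad/s): [1.89, 1.89, 2.39, 2.39, 3.01, 3.01, 3.01].

## Interface

Orientations are given as a rotation vector (axis times angle).
In Python, from rig import env gives the robot as it stands.
- The arm moves only by the shell command python3 -m inch 'ROWS' [FORCE]. ROWS is a JSON object of lists of equal length, an entry for each row: "gripper": the gripper's target within -1 to 1 (shut at 1, half-way at 0, fully open at -1); "dp": the shift along the tool's x, y, z normalised to -1 to 1, where 1 is 0.75 m, a list of three; "delta_rot": the turn, a rotation vector about the tool's x, y, z normalised to -1 to 1, where 1 is 0.5 rad, a list of three. A call has 1 to 20 rows; each row shifts and turns the commanded pose from where the row before left it, along the tool's axes as they then stand; what a row does not reach is not made up. A row lasts 1/12 s, in which the tool goes at most 41.7 mm and 7.16 degrees, less where a joint would pass 70% of its speed; a pose out of reach is approached as far as the arm can. A call with a number of a shift or a turn outside -1 to 1 is refused whole. A call with a gripper value outside its range is refused whole. The fingers move at their own pace and stop on an object; FORCE is the grip in N (left out, the last holds). Time passes only in rows, so rows that do not move let the fingers close. It gives the time, the measured TCP pose, the force, the opening and the grip force at its end, in the units of the state.
- env.get_obs(): the state, without advancing time (a new reading comes with each control period).
- env.grab_frame(name): name is "scene" or "top" or "wrist"; returns a dict with "pixels" (420x560x3 uint8, red, green, blue), "z_map" (420x560 float32, mm along the optical axis (not along the pixel's ray), 0 where there is no reading), "vertical_fov" (degrees; the focal length in pixels is half the picture's height over the tangent of half this angle, whatever the lens; pixels are square), "cx", "cy" (the principal point, pixels), "rvec" (rotation vector, rad) and "tvec" (3), from world to camera coordinates, as OpenCV has them. Camera axes: x right, y down, z forward; pixel columns grow to the right and rows downward; lengths in mm; the calibration is good to about 2 mm. A picture is of the moment at which its call begins.
- env.finish_job(): hands the job in; it is judged then, once.
The state is a dict: "time_s": time; "joints": joint angles; "qvel": joint speeds; "joint_efforts": joint torques, N m; "ee_pos": TCP position; "eef_rot": TCP orientation; "force": force on the tool from outside, world axes, zero at the start; "moment": the same for the moment, N m; "grip_width": opening from 0.0 (shut) to 1.0 (fully open); "grasp_force": force on a finger pad.
Only numpy, scipy, OpenCV 4.12 (cv2) and the standard library are available. Lean on these libraries where they do the work, as an engineer would, in place of code of your own. Each camera call takes 0.05 s, during which the arm holds its last target. There are 200 camera calls.

## Working session

There is one attempt and no reset: what is moved stays moved. The work goes in short steps, Python scripts to look and compute and a shell command to move; the robot and the scene stay as the last step left them, time stands still between calls to the robot, and variables do not carry over. Pictures are saved under pics/ and viewed, at most 10 in all, crops included, and the job is handed in when it is done.

```bash
mkdir -p pics; ls; cat > h.py <<'E'
import numpy as np,cv2
from rig import env
from scipy.spatial.transform import Rotation as R
def grab(n):
    f=env.grab_frame(n); f['img']=f['pixels'][:,:,::-1].copy(); return f
def world(f):
    H,W=f['z_map'].shape; fl=H/2/np.tan(np.radians(f['vertical_fov'])/2)
    u,v=np.meshgrid(np.arange(W),np.arange(H)); z=f['z_map']
    c=np.stack([(u-f['cx'])/fl*z,(v-f['cy'])/fl*z,z],-1)
    Rm=R.from_rotvec(np.ravel(f['rvec'])).as_matrix()
    return (c-np.ravel(f['tvec']))@Rm
def ray(f,u,v,h):
    H,W=f['z_map'].shape; fl=H/2/np.tan(np.radians(f['vertical_fov'])/2)
    Rm=R.from_rotvec(np.ravel(f['rvec'])).as_matrix()
    d=Rm.T@np.array([(u-f['cx'])/fl,(v-f['cy'])/fl,1]); o=-Rm.T@np.ravel(f['tvec'])
    return o+d*(h-o[2])/d[2]
E
python3 - <<'E'
from h import *
for n in['top','scene']:
    f=grab(n); cv2.imwrite(f'pics/{n}1.png',f['img']); np.savez(f'{n}1.npz',**{k:v for k,v in f.items()})
    print(n,f['vertical_fov'],f['rvec'],f['tvec'])
o=env.get_obs();print(o)
E
```

```text
pics
top 51.22002571666455 [ 2.15902841 -2.11603094  0.19409285] [ 129.83408373  544.13113642 1308.96700556]
scene 48.462191709933826 [ 1.19085791 -2.01963043  1.21423488] [ 377.06105547  245.12064742 1026.20650438]
{'time_s': 0.1, 'joints': array([-1.28453241,  0.41789207, -0.01031656,  1.61412592,  0.00474868,
        1.11068427, -0.0529786 ]), 'qvel': array([ 0.00050668, -0.00230411, -0.00014156, -0.00079456, -0.0002948 ,
        0.00054117, -0.00027459]), 'joint_efforts': array([ 1.96319037e-03, -8.52580762e+01,  6.39084186e-01, -4.26695788e+01,
       -4.90953703e-02,  1.63233880e-02, -1.66002508e-06]), 'ee_pos': array([201.11100049, 591.39879526, 204.89663361]), 'eef_rot': array([-5.12441493e-01, -3.09946146e+00,  1.70606410e-03]), 'force': array([ 0.57783929, -0.03784089, -0.02611755]), 'moment': array([ 1.66366469e-02,  8.19340292e-05, -1.31452405e-02]), 'grasp_force': 0.0, 'grip_width': 1.0032091087595378}
```

View pics/top1.png

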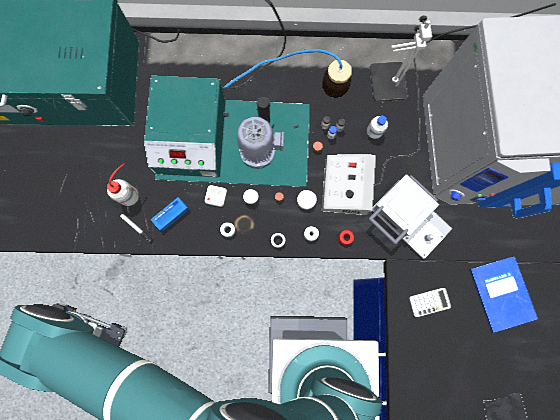

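View pics/scene1.png

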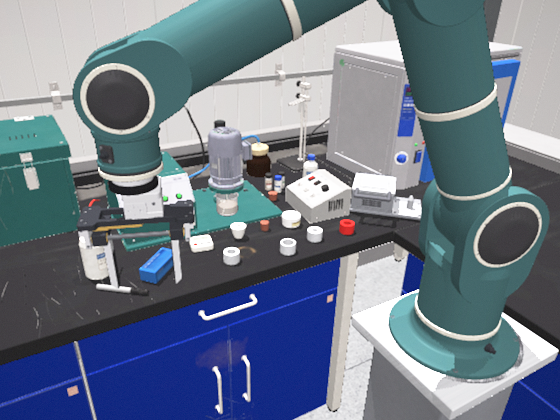

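The top view shows the white sleeves at (227,230), (278,240) and (312,234), and the red look-alike at (347,237). The mill is at about (405,212), its handle at (385,227) and its post at (432,238).

```bash
python3 - <<'E'
from h import *
f=dict(np.load('top1.npz'));P=world(f);g=cv2.cvtColor(f['img'],cv2.COLOR_BGR2GRAY)
for (u,v) in [(227,230),(278,240),(312,234),(347,237)]:
    s=P[v-11:v+12,u-11:u+12]; m=(s[...,2]>20)&(s[...,2]<40); 
    gm=(f['img'][v-11:v+12,u-11:u+12].max(-1)>120).astype(np.uint8)
    cs,_=cv2.findContours(gm,cv2.RETR_EXTERNAL,cv2.CHAIN_APPROX_NONE); c=max(cs,key=cv2.contourArea)
    (x,y),r=cv2.minEnclosingCircle(c); fill=np.zeros_like(gm);cv2.drawContours(fill,[c],-1,1,-1)
    hole=fill.sum()-(gm&fill).sum()
    print(u,v,ray(f,u-11+x,v-11+y,30).round(),'bore',44*np.sqrt(hole/fill.sum()), m.sum(), s[m].mean(0).round())
for (u,v) in [(432,238),(385,227)]: print(P[v-3:v+4,u-3:u+4,:].reshape(-1,3)[::4].round())
c=cv2.resize(f['img'][165:270,350:460],None,fx=5,fy=5,interpolation=cv2.INTER_CUBIC)
d=cv2.resize(f['img'][210:260,210:360],None,fx=5,fy=5,interpolation=cv2.INTER_CUBIC)
o=np.zeros((525+0,800,3),np.uint8)
cv2.imwrite('pics/mill.png',c);cv2.imwrite('pics/sl.png',d)
E
```

```text
227 230 [488. 301.  30.] bore 17.15214500962992 120 [478. 311.  31.]
278 240 [449. 151.  30.] bore 26.6850511339774 84 [450. 153.  30.]
312 234 [473.  48.  30.] bore 10.458419147913624 144 [472.  50.  31.]
347 237 [462. -61.  30.] bore 19.10691722163169 124 [463. -59.  30.]
[[ 470. -308.   61.]
 [ 474. -333.   25.]
 [ 466. -310.   63.]
 [ 472. -339.   17.]
 [ 464. -314.   60.]
 [ 469. -342.   16.]
 [ 462. -320.   52.]
 [ 458. -310.   53.]
 [ 462. -332.   25.]
 [ 459. -324.   22.]
 [ 459. -337.   22.]
 [ 457. -331.   11.]
 [ 457. -343.   12.]]
[[ 509. -180.   -2.]
 [ 509. -191.    6.]
 [ 506. -183.    1.]
 [ 504. -192.   14.]
 [ 503. -186.    2.]
 [ 502. -197.    9.]
 [ 500. -189.    2.]
 [ 484. -157.   94.]
 [ 497. -192.    0.]
 [ 481. -160.   92.]
 [ 493. -195.    3.]
 [ 478. -163.   92.]
 [ 491. -199.   -2.]]
```

View pics/mill.png

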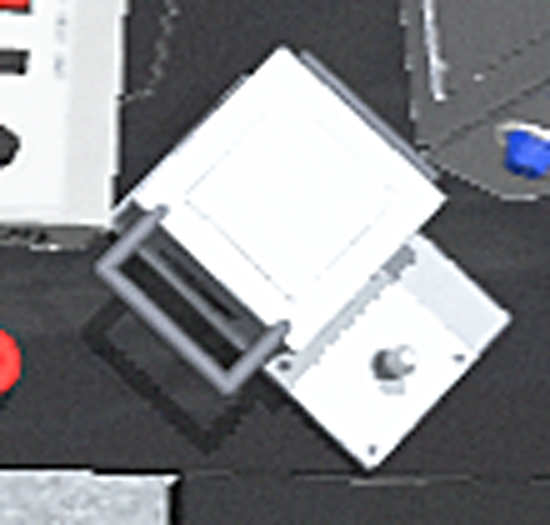

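```bash
python3 - <<'E'
from h import *
f=dict(np.load('top1.npz'));P=world(f)
m=((P[...,2]>82)&(P[...,2]<98)&(f['img'].min(-1)>215)).astype(np.uint8)
m[:165]=0;m[270:]=0;m[:,:365]=0;m[:,460:]=0
n,l,st,c=cv2.connectedComponentsWithStats(m); k=1+st[1:,4].argmax(); print(st[k])
v,u=np.nonzero(l==k)
Q=np.array([ray(f,a,b,88)[:2] for a,b in zip(u,v)]).astype(np.float32)
(r)=cv2.minAreaRect(Q);print(r,np.median(P[l==k],0)); 
for q in [(103,268),(230,388)]: print('handle',ray(f,350+(q[0]-2)/5,165+(q[1]-2)/5,84+5))
for q in [(285,48),(445,198),(300,350),(118,212)]: print('lid',ray(f,350+(q[0]-2)/5,165+(q[1]-2)/5,88))
print('posttop',ray(f,350+(400-2)/5,165+(360-2)/5,60))
for q in [(510,318),(372,468)]: print('deckcorner',ray(f,350+(q[0]-2)/5,165+(q[1]-2)/5,18))
E
```

```text
[ 377  175   62   60 1872]
((559.23681640625, -236.36883544921875), (133.28836059570312, 133.47714233398438), 46.247859954833984) [ 559.19883142 -236.53226033   88.84139433]
handle [ 513.28655561 -123.39699244   89.        ]
handle [ 442.92283852 -197.75213505   89.        ]
lid [ 651.39630859 -236.8392807    88.        ]
lid [ 560.45748232 -330.89170619   88.        ]
lid [ 466.53930125 -240.37848095   88.        ]
lid [ 547.67478806 -133.16276468   88.        ]
posttop [ 465.02274195 -309.72818414   60.        ]
deckcorner [ 497.88372606 -395.0281211    18.        ]
deckcorner [ 402.03936221 -304.39727838   18.        ]
```

```bash
cat >> h.py <<'E'
def go(x,y,z,yaw):
    "tool-axes totals (normalised) from the measured pose to a vertical tool at xyz with tool y at yaw deg (mod 180)"
    o=env.get_obs(); C=R.from_rotvec(o['eef_rot']); a=np.radians(yaw)
    Y=np.array([np.cos(a),np.sin(a),0])
    if Y@C.as_matrix()[:,1]<0: Y=-Y
    Z=np.array([0,0,-1.]); T=R.from_matrix(np.stack([np.cross(Y,Z),Y,Z],1))
    d=np.array([x,y,z])-o['ee_pos']; dp=C.inv().apply(d)/750; dr=(C.inv()*T).as_rotvec()/.5
    print('t',round(o['time_s'],2),'at',o['ee_pos'].round(1),'toolY',C.as_matrix()[:,1].round(3),'F',o['force'].round(1))
    print('dp',dp.round(4),'rows>=',np.linalg.norm(d)/41.7,'rot',dr.round(3),'rows>=',np.linalg.norm(dr)*.5/.125)
E
python3 - <<'E'
from h import *
go(475,296,200,32)
f=grab('wrist'); print(f['vertical_fov']); Rm=R.from_rotvec(np.ravel(f['rvec'])).as_matrix(); print('cam',-Rm.T@np.ravel(f['tvec']),'fwd',Rm[2],'right',Rm[0])
E
```

```text
t 0.1 at [201.1 591.4 204.9] toolY [ 0.322  0.947 -0.001] F [ 0.6 -0.  -0. ]
dp [-0.4725 -0.2554  0.0069] rows>= 9.661013349707114 rot [-2.000e-03  1.000e-03  1.369e+00] rows>= 5.476730838524197
69.27345632513114
cam [125.92636229 617.25156274 383.10816999] fwd [ 0.25819762 -0.08824356 -0.96205357] right [ 3.21188799e-01  9.47014950e-01 -6.62943446e-04]
```

```bash
python3 -m inch '{"dp":[[-0.043,-0.0232,0],[-0.043,-0.0232,0],[-0.043,-0.0232,0],[-0.043,-0.0232,0],[-0.043,-0.0232,0],[-0.043,-0.0232,0],[-0.043,-0.0232,0],[-0.043,-0.0232,0],[-0.043,-0.0232,0],[-0.043,-0.0232,0],[-0.043,-0.0232,0],[0,0,0],[0,0,0],[0,0,0],[0,0,0],[0,0,0],[0,0,0],[0,0,0]],"delta_rot":[[0,0,0],[0,0,0],[0,0,0],[0,0,0],[0,0,0],[0,0,0],[0,0,0],[0,0,0],[0,0,0],[0,0,0],[0,0,0],[0,0,0.228],[0,0,0.228],[0,0,0.228],[0,0,0.228],[0,0,0.228],[0,0,0.228],[0,0,0]],"gripper":[-1,-1,-1,-1,-1,-1,-1,-1,-1,-1,-1,-1,-1,-1,-1,-1,-1,-1]}' 20
python3 - <<'E'
from h import *
go(487,302,200,32)
f=grab('wrist');np.savez('w1.npz',**f);cv2.imwrite('pics/w1.png',f['img'])
E
```

```text
time_s: 1.65
ee_pos: [475.3, 296.3, 205.3]
eef_rot: [-1.531, -2.744, 0.001]
force: [0.1, 0.4, 0.6]
grip_width: 1.001
grasp_force: 0.0
t 1.65 at [475.3 296.3 205.3] toolY [ 0.851  0.525 -0.   ] F [0.1 0.4 0.6]
dp [-0.0017  0.0173  0.007 ] rows>= 0.3369118826065143 rot [-0.001  0.    -0.011] rows>= 0.04348286764316925
```

View pics/w1.png

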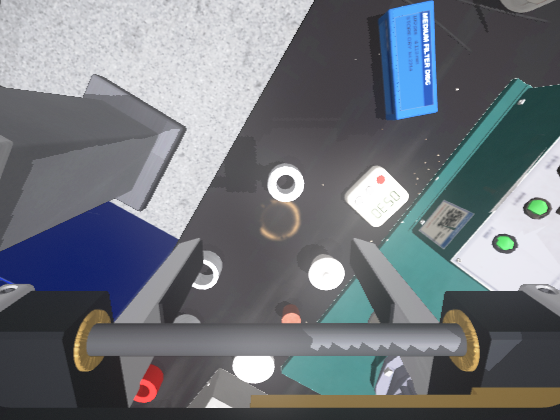

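The wrist view shows the target sleeve at (286,183) with the bore about half its width. The loose one is partly visible at (205,270).

```bash
cat >> h.py <<'E'
def sleeve(f,u,v,h=30,w=32,thr=None):
    "bore and outer of bright ring's top near pixel u,v"
    P=world(f); s=np.s_[v-w:v+w,u-w:u+w]
    m=((P[s][...,2]>h-5)&(P[s][...,2]<h+6)).astype(np.uint8)
    cs,hi=cv2.findContours(m,cv2.RETR_CCOMP,cv2.CHAIN_APPROX_NONE)
    for c in cs:
        if len(c)<15: continue
        q=np.array([ray(f,u-w+a,v-w+b,h)[:2] for a,b in c[:,0]]).astype(np.float32)
        (e,ax,_)=cv2.fitEllipse(q); print('ring',np.round(e,1),np.round(ax,1),len(c))
E
python3 - <<'E'
from h import *
f=dict(np.load('w1.npz'));f['img']=f['pixels'][:,:,::-1]
sleeve(f,286,183)
E
```

```text
ring [479.8 310.5] [42.  42.3] 101
ring [479.8 310.6] [23.1 23.5] 55
```

```bash
python3 - <<'E'
from h import *
go(480,310.5,7,32)
E
```

```text
t 1.7 at [475.3 296.3 205.3] toolY [ 0.847  0.532 -0.   ] F [ 0.8 -0.  -0.3]
dp [0.0128 0.0155 0.2644] rows>= 4.768958153329092 rot [-0.001  0.001  0.005] rows>= 0.018898497300893196
```

```bash
python3 -m inch '{"dp":[[0.0128,0.0155,0],[0,0,0.045],[0,0,0.045],[0,0,0.045],[0,0,0.045],[0,0,0.045],[0,0,0.0394],[0,0,0],[0,0,0],[0,0,0],[0,0,0],[0,0,0],[0,0,0],[0,0,0],[0,0,0]],"delta_rot":[[0,0,0],[0,0,0],[0,0,0],[0,0,0],[0,0,0],[0,0,0],[0,0,0],[0,0,0],[0,0,0],[0,0,0],[0,0,0],[0,0,0],[0,0,0],[0,0,0],[0,0,0]],"gripper":[-1,-1,-1,-1,-1,-1,-1,-1,1,1,1,1,1,1,1]}' 20
python3 - <<'E'
from h import *
go(480,310.5,7,32)
E
```

```text
time_s: 2.95
ee_pos: [480.3, 310.7, 7.6]
eef_rot: [1.522, 2.748, 0.001]
force: [0.1, -1.1, -0.2]
grip_width: 0.542
grasp_force: 0.0
t 2.95 at [480.3 310.7   7.6] toolY [0.848 0.531 0.001] F [ 0.1 -1.1 -0.2]
dp [-0.     -0.0005  0.0008] rows>= 0.017477373452958352 rot [ 0.001 -0.     0.001] rows>= 0.00719296753499377
```

Still closing; wait, then lift.

```bash
python3 -m inch '{"dp":[[0,0,0],[0,0,0],[0,0,0],[0,0,0],[0,0,-0.045],[0,0,-0.045],[0,0,-0.045],[0,0,-0.045],[0,0,-0.045],[0,0,-0.02]],"delta_rot":[[0,0,0],[0,0,0],[0,0,0],[0,0,0],[0,0,0],[0,0,0],[0,0,0],[0,0,0],[0,0,0],[0,0,0]],"gripper":[1,1,1,1,1,1,1,1,1,1]}' 25
python3 - <<'E'
from h import *
# 120 mm short of the post, then rotate
go(425,-287,195,-43.75)
E
```

```text
time_s: 3.78
ee_pos: [481.3, 311.1, 195.1]
eef_rot: [1.522, 2.746, 0.006]
force: [0.9, 0.0, -0.9]
grip_width: 0.463
grasp_force: 25.0
t 3.78 at [481.3 311.1 195.1] toolY [0.848 0.53  0.004] F [ 0.9  0.  -0.9]
dp [-0.6364 -0.4864 -0.0022] rows>= 14.406558464150166 rot [ 0.007 -0.006  2.645] rows>= 10.578720669762575
```

```bash
python3 -m inch '{"dp":[[-0.0374,-0.0286,0],[-0.0374,-0.0286,0],[-0.0374,-0.0286,0],[-0.0374,-0.0286,0],[-0.0374,-0.0286,0],[-0.0374,-0.0286,0],[-0.0374,-0.0286,0],[-0.0374,-0.0286,0],[-0.0374,-0.0286,0],[-0.0374,-0.0286,0],[-0.0374,-0.0286,0],[-0.0374,-0.0286,0],[-0.0374,-0.0286,0],[-0.0374,-0.0286,0],[-0.0374,-0.0286,0],[-0.0374,-0.0286,0],[-0.0374,-0.0286,0],[0,0,0]],"delta_rot":[[0,0,0],[0,0,0],[0,0,0],[0,0,0],[0,0,0],[0,0,0],[0,0,0],[0,0,0],[0,0,0],[0,0,0],[0,0,0],[0,0,0],[0,0,0],[0,0,0],[0,0,0],[0,0,0],[0,0,0],[0,0,0]],"gripper":[1,1,1,1,1,1,1,1,1,1,1,1,1,1,1,1,1,1]}'
python3 -m inch '{"dp":[[0,0,0],[0,0,0],[0,0,0],[0,0,0],[0,0,0],[0,0,0],[0,0,0],[0,0,0],[0,0,0],[0,0,0],[0,0,0],[0,0,0],[0,0,0]],"delta_rot":[[0,0,0.24],[0,0,0.24],[0,0,0.24],[0,0,0.24],[0,0,0.24],[0,0,0.24],[0,0,0.24],[0,0,0.24],[0,0,0.24],[0,0,0.24],[0,0,0.24],[0,0,0],[0,0,0]],"gripper":[1,1,1,1,1,1,1,1,1,1,1,1,1]}'
python3 - <<'E'
from h import *
go(467.6,-314.9,120,-43.75)
f=grab('wrist');np.savez('w2.npz',**f);cv2.imwrite('pics/w2.png',f['img'])
E
```

```text
time_s: 5.28
ee_pos: [422.0, -293.2, 191.2]
eef_rot: [1.531, 2.742, -0.004]
force: [-1.4, -0.1, -1.2]
grip_width: 0.464
grasp_force: 25.0
time_s: 6.37
ee_pos: [424.0, -286.9, 190.8]
eef_rot: [2.885, 1.243, -0.001]
force: [0.4, -0.1, -1.0]
grip_width: 0.467
grasp_force: 25.0
t 6.37 at [ 424.  -286.9  190.8] toolY [ 0.727 -0.687 -0.   ] F [ 0.4 -0.1 -1. ]
dp [0.0128 0.068  0.0944] rows>= 2.1050488849978817 rot [-0.     0.001  0.013] rows>= 0.053210468792673916
```

View pics/w2.png

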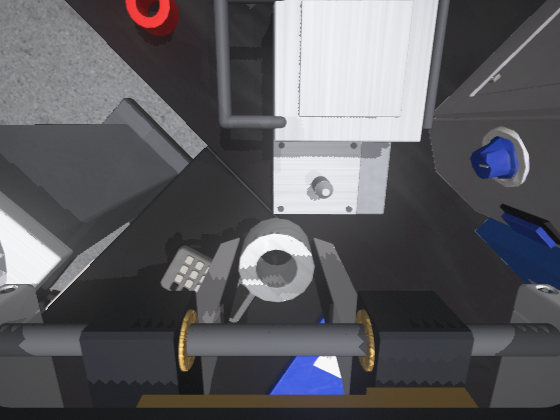

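The wrist view shows the held sleeve at (276,268), the post at (322,187) on the deck, and the lid and handle above it.

```bash
python3 - <<'E'
from h import *
f=dict(np.load('w2.npz'));f['img']=f['pixels'][:,:,::-1];P=world(f)
p=P[160:210,295:350].reshape(-1,3)
for a,b in[(56,64),(48,56),(40,48),(25,40)]:
    q=p[(p[:,2]>a)&(p[:,2]<b)]; print(a,b,len(q),q.mean(0).round(1) if len(q) else '',q.min(0).round(),q.max(0).round())
print('deck z',np.median(P[195:205,285:300,2]))
# flat tip, 8 mm at z=60
top=p[p[:,2]>p[:,2].max()-2]; print('tip',top.mean(0),p[:,2].max(),len(top))
# held sleeve top: z = TCP+~23
s=P[225:310,230:325]; z=s[...,2]; hi=np.histogram(z,np.arange(150,260,4)); print(list(zip(hi[1].astype(int),hi[0])))
# lid corners, handle
m=((P[...,2]>84)&(P[...,2]<94)&(P[...,0]>430)).astype(np.uint8)[:150]; m[:,:180]=0
ys,xs=np.nonzero(m); Q=P[ys,xs][:,:2]
# in mill axes (yaw -43.75): front-most = handle bar
a=np.radians(-43.75);X=np.array([np.cos(a),np.sin(a)]);Y=np.array([-X[1],X[0]])
mx=(Q-[559.2,-236.5])@X; my=(Q-[559.2,-236.5])@Y; print('x range',np.percentile(mx,[0.5,99.5]),'y',np.percentile(my,[0.5,99.5]))
b=Q[mx<-95]; v=cv2.fitLine(b.astype(np.float32),cv2.DIST_HUBER,0,.01,.01).ravel(); print('bar line',v,'bar angle',np.degrees(np.arctan2(v[1],v[0])),'mx mean',mx[mx<-95].mean(), 'ends my',my[mx<-95].min())
E
```

```text
56 64 77 [ 468.2 -314.6   58.4] [ 463. -320.   56.] [ 473. -309.   61.]
48 56 152 [ 468.3 -312.9   51.7] [ 459. -324.   48.] [ 477. -305.   56.]
40 48 52 [ 469.  -310.9   45.7] [ 459. -324.   40.] [ 478. -305.   48.]
25 40 53 [ 469.5 -307.3   32.6] [ 459. -315.   25.] [ 478. -305.   40.]
deck z 16.935241070714362
tip [ 478.38786545 -229.03810553  368.98479281] 368.98479281137134 20
[(np.int64(150), np.int64(0)), (np.int64(154), np.int64(0)), (np.int64(158), np.int64(0)), (np.int64(162), np.int64(0)), (np.int64(166), np.int64(0)), (np.int64(170), np.int64(0)), (np.int64(174), np.int64(0)), (np.int64(178), np.int64(0)), (np.int64(182), np.int64(54)), (np.int64(186), np.int64(154)), (np.int64(190), np.int64(212)), (np.int64(194), np.int64(281)), (np.int64(198), np.int64(349)), (np.int64(202), np.int64(354)), (np.int64(206), np.int64(396)), (np.int64(210), np.int64(3135)), (np.int64(214), np.int64(108)), (np.int64(218), np.int64(102)), (np.int64(222), np.int64(106)), (np.int64(226), np.int64(106)), (np.int64(230), np.int64(105)), (np.int64(234), np.int64(95)), (np.int64(238), np.int64(94)), (np.int64(242), np.int64(55)), (np.int64(246), np.int64(6)), (np.int64(250), np.int64(0)), (np.int64(254), np.int64(0))]
x range [-114.07189666  154.44250443] y [-66.04411567  45.0046115 ]
bar line [   0.6746445     0.73814285  478.2346     -164.19891   ] bar angle 47.57345 mx mean -108.35999348590781 ends my -55.62643714404777
```

```bash
python3 - <<'E'
from h import *
f=dict(np.load('w2.npz'));f['img']=f['pixels'][:,:,::-1]
sleeve(f,276,268,213.2,48)
go(468.2,-314.6,90,-43)
E
```

```text
ring [ 424.7 -285.9] [42.5 48. ] 334
ring [ 424.9 -285.9] [21.5 22.5] 110
t 6.42 at [ 423.9 -286.9  190.8] toolY [ 0.727 -0.686 -0.   ] F [-0.6  0.3 -1. ]
dp [0.0137 0.0683 0.1344] rows>= 2.723066698149694 rot [-0.     0.001 -0.012] rows>= 0.04681705583471654
```

```bash
python3 -m inch '{"dp":[[0.006,0.0341,0],[0.0061,0.0342,0],[0,0,0],[0,0,0.04],[0,0,0.04],[0,0,0.04],[0,0,0.0344],[0,0,0],[0,0,0]],"delta_rot":[[0,0,0],[0,0,0],[0,0,0],[0,0,0],[0,0,0],[0,0,0],[0,0,0],[0,0,0],[0,0,0]],"gripper":[1,1,1,1,1,1,1,1,1]}'
python3 - <<'E'
from h import *
go(467.4,-315.5,26,-43.3)
f=grab('wrist');np.savez('w3.npz',**f);cv2.imwrite('pics/w3.png',f['img'])
E
```

```text
time_s: 7.17
ee_pos: [466.7, -315.9, 75.1]
eef_rot: [-2.886, -1.239, 0.002]
force: [-0.3, -0.2, -0.3]
grip_width: 0.463
grasp_force: 25.0
t 7.17 at [ 466.7 -315.9   75.1] toolY [ 0.725 -0.688 -0.002] F [-0.3 -0.2 -0.3]
dp [0.0011 0.0005 0.0654] rows>= 1.1765673240399344 rot [-0.003  0.002 -0.007] rows>= 0.03248110571749456
```

View pics/w3.png

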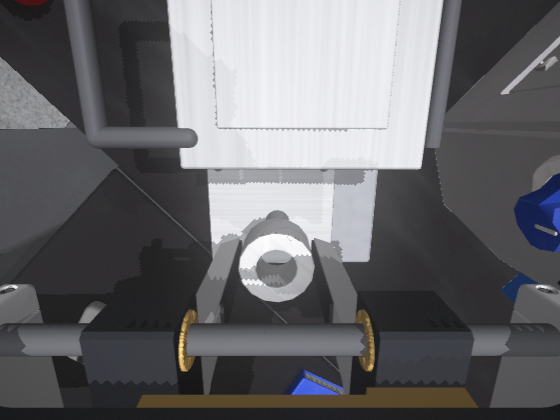

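The wrist view shows the held sleeve at (277,268), with the post's tip showing just behind it at (277,217). That looks right for a post directly below; I'll check it with depth.

```bash
python3 - <<'E'
from h import *
f=dict(np.load('w3.npz'));P=world(f)
p=P[205:232,255:300].reshape(-1,3); p=p[(p[:,2]>22)&(p[:,2]<64)]
for a,b in[(22,30),(30,40),(40,48),(48,56),(56,64)]:
    q=p[(p[:,2]>a)&(p[:,2]<b)]
    if len(q): print(a,b,len(q),q.mean(0).round(1),q.min(0).round(1),q.max(0).round(1))
a=np.radians(-43.5);X=np.array([np.cos(a),np.sin(a)]);
print('mill-x of post', ((p[:,:2]@X).max()+(p[:,:2]@X).min())/2,np.ptp(p[:,:2]@X),'sleeve', np.array([466.7+.9,-315.9+1])@X)
sleeve(f,277,268,97.5,48)
E
```

```text
22 30 63 [ 473.9 -309.    26.1] [ 465.  -317.7   22.4] [ 478.2 -305.    30. ]
30 40 44 [ 474.4 -308.5   33.3] [ 468.1 -314.5   30.2] [ 478.2 -305.1   37.6]
mill-x of post 556.4123691170298 17.421565563541208 sleeve 555.9479117713088
ring [ 467.6 -315.1] [42.4 48. ] 332
ring [ 467.7 -314.9] [21.6 22.4] 113
```

```bash
python3 -m inch '{"dp":[[0.0007,0.0002,0.012],[0,0,0.012],[0,0,0.012],[0,0,0.012],[0,0,0.008],[0,0,0.004],[0,0,0]],"delta_rot":[[0,0,0],[0,0,0],[0,0,0],[0,0,0],[0,0,0],[0,0,0],[0,0,0]],"gripper":[1,1,1,1,1,1,1]}'

```

```text
time_s: 7.8
ee_pos: [467.4, -315.5, 29.4]
eef_rot: [-2.887, -1.237, 0.001]
force: [-0.8, -0.3, -0.8]
grip_width: 0.465
grasp_force: 25.0
```

Passed over the post with no force. Last few millimetres until contact.

```bash
python3 -m inch '{"dp":[[0,0,0.003],[0,0,0.002],[0,0,0.001],[0,0,0]],"delta_rot":[[0,0,0],[0,0,0],[0,0,0],[0,0,0]],"gripper":[1,1,1,1]}'

```

```text
time_s: 8.13
ee_pos: [467.8, -315.5, 25.6]
eef_rot: [2.887, 1.238, 0.0]
force: [0.2, -0.2, -0.5]
grip_width: 0.465
grasp_force: 25.0
```

```bash
python3 -m inch '{"dp":[[0,0,0.0015],[0,0,0.001],[0,0,0]],"delta_rot":[[0,0,0],[0,0,0],[0,0,0]],"gripper":[1,1,1]}'

```

```text
time_s: 8.38
ee_pos: [468.0, -315.7, 25.1]
eef_rot: [-2.887, -1.237, -0.002]
force: [-6.4, 5.9, 26.0]
grip_width: 0.467
grasp_force: 25.0
```

```bash
python3 -m inch '{"dp":[[0,0,-0.0013],[0,0,0],[0,0,0],[0,0,0],[0,0,0],[0,0,0],[0,0,0],[0,0,-0.03],[0,0,-0.045],[0,0,-0.045],[0,0,-0.045],[0,0,-0.045],[0,0,0],[0,0,0]],"delta_rot":[[0,0,0],[0,0,0],[0,0,0],[0,0,0],[0,0,0],[0,0,0],[0,0,0],[0,0,0],[0,0,0],[0,0,0],[0,0,0],[0,0,0],[0,0,0],[0,0,0]],"gripper":[-0.4,-0.4,-0.4,-0.4,-0.4,-0.4,-0.4,-0.4,-0.4,-0.4,-0.4,-0.4,-0.4,-0.4]}'
python3 - <<'E'
from h import *
f=grab('wrist');np.savez('w4.npz',**f);cv2.imwrite('pics/w4.png',f['img'])
go(478.5,-161,180,-43.3)
E
```

```text
time_s: 9.55
ee_pos: [468.5, -315.8, 183.7]
eef_rot: [2.886, 1.237, 0.004]
force: [0.2, 0.2, -0.4]
grip_width: 0.698
grasp_force: 0.0
t 9.6 at [ 468.  -315.3  182.3] toolY [ 0.724 -0.689  0.   ] F [ 1.   0.9 -0.1]
dp [ 0.1587 -0.1316  0.0031] rows>= 3.7085346532779675 rot [ 0.001 -0.001 -0.01 ] rows>= 0.03915531979348219
```

View pics/w4.png

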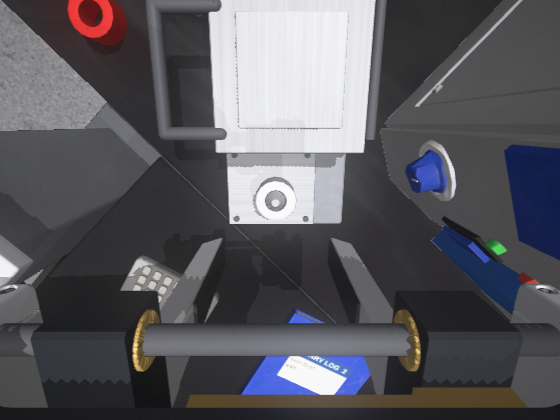

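The sleeve sits on the post at (275,198), and the handle bar runs down the left side at column 158, rows 0–135.

```bash
python3 - <<'E'
from h import *
f=dict(np.load('w4.npz'));P=world(f)
sleeve(f,275,198,48,30)
for n,s in [('ring',np.s_[205:212,265:285]),('deck',np.s_[212:220,240:250]),('lid',np.s_[60:100,260:320])]: print(n,np.median(P[s][...,2]))
# bar: columns 145..175, rows 20..110
b=P[20:115,145:175].reshape(-1,3); uv=np.stack(np.meshgrid(np.arange(145,175),np.arange(20,115)),-1).reshape(-1,2)
k=(b[:,2]>78)&(b[:,2]<100); b=b[k];uv=uv[k]
q=np.array([ray(f,*p,87)[:2] for p in uv]).astype(np.float32)
(c,s,a)=cv2.minAreaRect(q);print('bar',c,s,a,np.median(b[:,2]),b[:,2].max())
v=cv2.fitLine(q,cv2.DIST_HUBER,0,.01,.01).ravel();v=v if v[0]>0 else v*[-1,-1,1,1]; ang=np.degrees(np.arctan2(v[1],v[0]));print('angle',ang)
# lid corner edge: right edge of the lid at mill -y: use bar line + mid by lid centre
d=np.array(v[:2]);p0=np.array(v[2:]);C=np.array([559.2,-236.5]);print('foot of C on bar',p0+d*((C-p0)@d), 'dist',abs(np.cross(d,C-p0)))
E
```

```text
ring [ 468.3 -315.5] [41.9 42.5] 111
ring [ 465.2 -323.5] [ 6.1 14.6] 31
ring [ 467.2 -316.2] [13.8 14.2] 38
ring [ 476.5 -321.4] [ 3.7 10.8] 20
ring 46.62548630498927
deck 16.93231813852521
lid 88.28939353891997
bar (482.6283264160156, -160.09747314453125) (71.81448364257812, 12.483019828796387) 46.42372131347656 87.29709519940648 90.62820075263714
angle 46.38574
foot of C on bar [ 480.9228988  -161.92057046] dist 108.11750819663996<stdin>:12: DeprecationWarning: Arrays of 2-dimensional vectors are deprecated. Use arrays of 3-dimensional vectors instead. (deprecated in NumPy 2.0)
```

```bash
python3 -m inch '{"dp":[[0.032,-0.0265,0],[0.032,-0.0265,0],[0.032,-0.0265,0],[0.032,-0.0265,0],[0.0315,-0.0257,0],[0,0,0],[0,0,0],[0,0,0]],"delta_rot":[[0,0,0],[0,0,0],[0,0,0],[0,0,0],[0,0,0],[0,0,0],[0,0,0],[0,0,0]],"gripper":[0.1,0.1,0.1,0.1,0.1,0.1,0.1,0.1]}' 35
python3 - <<'E'
from h import *
go(480.3,-161.3,65,-43.6)
E
```

```text
time_s: 10.27
ee_pos: [478.3, -161.0, 181.6]
eef_rot: [-2.887, -1.238, 0.002]
force: [0.7, -0.3, -0.1]
grip_width: 0.45
grasp_force: 0.0
t 10.27 at [ 478.3 -161.   181.6] toolY [ 0.724 -0.69  -0.001] F [ 0.7 -0.3 -0.1]
dp [0.0017 0.0023 0.1554] rows>= 2.796033704141441 rot [-0.001  0.002  0.   ] rows>= 0.010024344181845215
```

```bash
python3 -m inch '{"dp":[[0.0017,0.0023,0.02],[0,0,0.035],[0,0,0.035],[0,0,0.035],[0,0,0.02],[0,0,0.0104],[0,0,0],[0,0,0],[0,0,0],[0,0,0],[0,0,0],[0,0,0],[0,0,0],[0,0,0],[0,0,0]],"delta_rot":[[0,0,0],[0,0,0],[0,0,0],[0,0,0],[0,0,0],[0,0,0],[0,0,0],[0,0,0],[0,0,0],[0,0,0],[0,0,0],[0,0,0],[0,0,0],[0,0,0],[0,0,0]],"gripper":[0.1,0.1,0.1,0.1,0.1,0.1,0.1,1,1,1,1,1,1,1,1]}' 35

```

```text
time_s: 11.52
ee_pos: [480.3, -160.2, 65.7]
eef_rot: [-2.886, -1.238, 0.001]
force: [-3.3, 3.9, 1.9]
grip_width: 0.118
grasp_force: 35.0
```

```bash
python3 -m inch '{"dp":[[0,0.0006,-0.0169],[0,0.0018,-0.0168],[0,0.0029,-0.0167],[0,0.0041,-0.0164],[0,0.0052,-0.0161],[0,0,0]],"delta_rot":[[0,0,0],[0,0,0],[0,0,0],[0,0,0],[0,0,0],[0,0,0]],"gripper":[1,1,1,1,1,1]}' 30

```

```text
time_s: 12.02
ee_pos: [488.1, -167.6, 130.1]
eef_rot: [-2.884, -1.237, 0.0]
force: [-9.8, 10.4, 2.8]
grip_width: 0.118
grasp_force: 30.0
```

```bash
python3 -m inch '{"dp":[[0,0.005,-0.0157],[0,0.0074,-0.0152],[0,0.0085,-0.0147],[0,0.0095,-0.0141],[0,0.0104,-0.0133],[0,0,0]],"delta_rot":[[0,0,0],[0,0,0],[0,0,0],[0,0,0],[0,0,0],[0,0,0]],"gripper":[1,1,1,1,1,1]}' 30

```

```text
time_s: 12.52
ee_pos: [509.8, -188.3, 185.0]
eef_rot: [-2.882, -1.236, 0.001]
force: [-21.3, 21.3, 20.5]
grip_width: 0.12
grasp_force: 30.0
```

```bash
python3 -m inch '{"dp":[[0,-0.001,0],[0,0,0],[0,0,0],[0,0,0]],"delta_rot":[[0,0,0],[0,0,0],[0,0,0],[0,0,0]],"gripper":[1,1,1,1]}' 30

```

```text
time_s: 12.85
ee_pos: [508.8, -187.4, 183.5]
eef_rot: [-2.883, -1.236, 0.002]
force: [-15.7, 15.7, 13.5]
grip_width: 0.118
grasp_force: 30.0
```

```bash
python3 -m inch '{"dp":[[0,-0.002,-0.0013],[0,0.0113,-0.0126],[0,0.0122,-0.0118],[0,0,0],[0,0,0]],"delta_rot":[[0,0,0],[0,0,0],[0,0,0],[0,0,0],[0,0,0]],"gripper":[1,1,1,1,1]}' 30

```

```text
time_s: 13.27
ee_pos: [521.5, -199.5, 203.5]
eef_rot: [-2.885, -1.237, -0.0]
force: [-10.4, 12.8, 12.3]
grip_width: 0.118
grasp_force: 30.0
```

```bash
python3 -m inch '{"dp":[[0,-0.001,-0.001],[0,0.0130,-0.0109],[0,0.0135,-0.0104],[0,0.0138,-0.0098],[0,0,0],[0,0,0],[0,0,0]],"delta_rot":[[0,0,0],[0,0,0],[0,0,0],[0,0,0],[0,0,0],[0,0,0],[0,0,0]],"gripper":[1,1,1,1,1,1,1]}' 30
python3 - <<'E'
from h import *
f=grab('scene');cv2.imwrite('pics/s5.png',f['img'])
f=grab('top');np.savez('t5.npz',**f);P=world(f)
X=np.array([.724,-.690]);Y=np.array([.69,.724]);Hg=np.array([559.4,-236.7])+72*X
q=P[150:270,350:460].reshape(-1,3); d=q[:,:2]-Hg; a=-d@X; b=d@Y
k=(a>5)&(a<90)&(abs(b)<60)&(q[:,2]>95)&(q[:,2]<84+2.2*a)
c=np.polyfit(a[k],q[k,2],1); print(k.sum(),'lid angle',np.degrees(np.arctan(c[0])),c)
go(0,0,0,0); g=env.get_obs()['ee_pos']; print('bar ang', np.degrees(np.arctan2(g[2]+19-84,-(g[:2]-Hg)@X)),np.hypot(g[2]+19-84,(g[:2]-Hg)@X))
E
```

```text
time_s: 13.85
ee_pos: [543.3, -220.2, 227.8]
eef_rot: [-2.887, -1.237, -0.001]
force: [-7.0, 8.8, 13.8]
grip_width: 0.121
grasp_force: 30.0
131 lid angle 57.37664273898199 [ 1.56225291 93.17564198]
t 13.95 at [ 543.2 -220.2  227.7] toolY [ 0.724 -0.69  -0.001] F [-7.4  9.9 12.9]
dp [-0.2872 -0.7267  0.3038] rows>= 15.07905076634346 rot [-0.    -0.002 -1.522] rows>= 6.087742564443321
bar ang 59.68087145522378 188.52597950932534
```

View pics/s5.png

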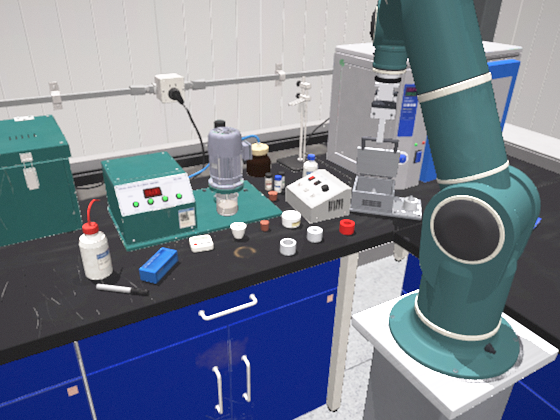

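The scene view shows the gripper holding the lid open at (380,150), with the sleeve on the post at about (412,205). The lid is at about 58.5°, so a small nudge is left.

```bash
python3 -m inch '{"dp":[[0,0.0045,-0.0042],[0,0,0],[0,0,0],[0,0,0],[0,0,0],[0,0,0],[0,0,0]],"delta_rot":[[0,0,0],[0,0,0],[0,0,0],[0,0,0],[0,0,0],[0,0,0],[0,0,0]],"gripper":[1,1,1,1,1,1,1]}' 40
python3 - <<'E'
from h import *
X=np.array([.724,-.690]);Y=np.array([.69,.724]);Hg=np.array([559.4,-236.7])+72*X
f=grab('wrist');P=world(f);cv2.imwrite('pics/w6.png',f['img'])
q=P[::2,::2].reshape(-1,3); d=q[:,:2]-Hg; a=-d@X; b=d@Y
k=(a>10)&(a<70)&(abs(b)<60)&(abs(q[:,2]-84-1.73*a)<25)
if k.sum()>20: c=np.polyfit(a[k],q[k,2],1); print(k.sum(),'lid angle',np.degrees(np.arctan(c[0])),c)
o=env.get_obs();g=o['ee_pos'];h=-(g[:2]-Hg)@X; print(g.round(1),o['force'].round(1),o['grip_width'],'cos-angle',np.degrees(np.arccos(h/182)))
E
```

```text
time_s: 14.53
ee_pos: [545.7, -222.6, 229.9]
eef_rot: [-2.887, -1.237, -0.0]
force: [-3.0, 6.4, 4.6]
grip_width: 0.112
grasp_force: 40.0
1531 lid angle 58.25443418583919 [ 1.61626152 95.82521042]
[ 545.7 -222.6  229.9] [-3.1  6.4  4.7] 0.11694492508809118 cos-angle 59.74667927416202
```

View pics/w6.png

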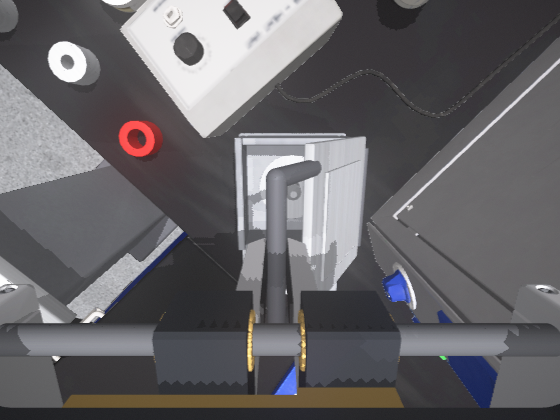

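The wrist view shows the bar gripped between the fingers at (277,250), with the lid standing open at about 59°. Forces are low and steady, so I'm handing in.

```bash
python3 -c "
from rig import env
print(env.finish_job())"
```

```text
the job is handed in; nothing more can be done
None
```

The 23 mm bore sleeve (sleeve_b) is seated fully down over the post. The gripper is still holding the mill lid open at about 59°, and the job was handed in at about 15 s.

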